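# Seat a wardrobe-rail tube in V-blocks against its stop and clamp it

### The arm

A 6-joint arm with a two-finger parallel gripper is mounted at the origin on the work surface. World frame = base frame: x ahead of the robot, y to its left, z up, the work surface at z = 0. Lengths are in mm, angles in rad, forces in N, time in s.
With the tool pointing down it reaches from about 275 to 750 mm from the base axis. Payload 10.2 kg.
Tool frame: the origin (TCP) lies between the finger pads; the fingertips stand 17 mm ahead of it and the grasp point (between the pads) lies 2 mm behind it (tips_ahead is the distance from the TCP to the fingertips, in mm); z points along the fingers, y is the line along which they close (so a half turn about z gives the same grasp; the last joint's range is limited). The gripper opens to 85 mm and grips with 20 to 120 N. Pads are 22 mm wide; open, the fingers measure 114 mm over their backs; the gripper's body (76 mm by 85 mm) begins 54 mm behind the grasp point. The pads swing forward as they close: fully open they stand 13 mm farther back than shut.
Start: joints at [0.98, 0.313, 1.498, -0, 1.331, -0.223], TCP at [188.784, 489.89, 248.294] pointing down, gripper open.
Joint ranges: [-2.94, 2.94], [-0.97, 2.17], [0.19, 2.56], [-1.23, 4.37], [0.02, 3.11], [-2.88, 2.88]. Speed limits (rad/s): [2.39, 2.39, 3.01, 3.14, 3.14, 3.14].

### API

Orientations are given as a unit quaternion [w, x, y, z].
In Python, from rig import sense, capture, finish_job, boxes_of, tips_ahead gives the robot as it stands.
- The arm moves only by the tool drive_tool, never from a script. Its argument "commands" is text: rows parted by semicolons, each of 7 numbers parted by spaces: the shift along the world's x, y, z in units of 0.1 m (1.0 is 0.1 m), then the turn, a rotation vector about the world's x, y, z in units of pi/4 rad (1.0 is pi/4 rad), then the opening in per cent of the stroke, from 0 (shut) to 100 (fully open). A call has 1 to 20 rows; each row shifts and turns the commanded pose from where the row before left it; what a row does not reach is not made up. A row lasts 1/12 s, in which the tool goes at most 41.7 mm and 7.16 degrees, less where a joint would pass 70% of its speed; a pose out of reach is approached as far as the arm can. A call with a number of a shift or a turn outside -1 to 1 is refused whole. A call with a gripper value outside its range is refused whole. The fingers move at their own pace and stop on an object; "force" is the grip in N (left out, the last holds). Time passes only in rows, so rows that do not move let the fingers close. It gives the time, the measured TCP pose, the force, the opening and the grip force at its end, in the units of the state.
- sense(): the state, without advancing time (a new reading comes with each control period).
- capture(name): name is "scene" or "top"; returns a dict with "pixels" (420x560x3 uint8, blue, green, red), "fov_y" (degrees; the focal length in pixels is half the picture's height over the tangent of half this angle, whatever the lens; pixels are square), "cx", "cy" (the principal point, pixels), "position" and "attitude" of the camera in the world. Camera axes: x right, y down, z forward; pixel columns grow to the right and rows downward; lengths in mm; the calibration is good to about 2 mm. A picture is of the moment at which its call begins. There is no depth.
- finish_job(): hands the job in; it is judged then, once.
Trained networks look in a picture, given as the dict that the camera call returned (one of the last four; its "shot" number tells which), for a name from the list of things; names that differ only in an ending like _2 or _b are one class to them, and where a whole thing is asked for, a point or a joint stands for the part that bears it (a point fixed in the world has none). Each returns a list of dicts, best first, with "confidence" (0 to 1); they miss things now and then, are a little off and sometimes report something else, mostly with a low value. They report only what shows in the picture. A call takes as long as a camera call.
- boxes_of(picture, name): "position" ([column, row] in pixels, amid what is visible of it).
The state is a dict: "time_s": time; "joints": joint angles; "dq": joint speeds; "tau": joint torques, N m; "eef_pos": TCP position; "ee_rot": TCP orientation; "force": force on the tool from outside, world axes, zero at the start; "wrist_torque": the same for the moment, N m; "grip_width": opening from 0.0 (shut) to 1.0 (fully open); "grip_force": force on a finger pad.
Only numpy, scipy, OpenCV 4.12 (cv2) and the standard library are available. Lean on these libraries where they do the work, as an engineer would, in place of code of your own. Each camera call takes 0.05 s, during which the arm holds its last target. There are 200 camera calls.

### The job

Take the wardrobe-rail tube from its grey rest and set it down gently in the pair of blue V-blocks, keeping hold of it until it bears on them, then let it settle. Push it along the Vs until it is firmly home against the brass stop screw, but without ramming it, and leave it there while you press the red-tipped clamp arm down firmly on it. Don't crush the tube, disturb the other things, or pull the tube back from the stop.

Things in the scene. Friction and masses are not known exactly. Their poses are not given: they have to be found in the camera images.
- tube_center (a point): Centre of the loose tube: plain silvery wardrobe rail, 32 mm in diameter, 240 mm long, 0.15 to 0.31 kg; x axis along the tube. At the start it lies level in the rest, its centre 40.6 mm above the table. Friction along the Vs is about 1 to 3 N.
- rest: Grey plastic tube rest, fixed: a plate 170 x 70 x 8 mm with two V saddles, 16 mm long, at x = -75 and +75 mm, 40 mm high; nothing stands between them. Origin: centre of the underside; x along the tube, z up.
- fixture: Dark steel base plate, 12 mm thick, x = -130 to 170 mm, y = -50 to 50 mm, that carries V-blocks, stop and clamp. Origin on the table under the middle between the V-blocks; x along the Vs towards the stop, z up. Nothing stands beyond x = -130 mm, so the tube's end can be pushed from there. Set down, the tube's centre should be at x = -30 to 0 mm to clear the stop screw.
- vblock: The two blue V-blocks with steel flanks, fixed; origin and axes as fixture. Each V is 90 degrees, open upwards, 30 mm long (x = -95 to -65 and 65 to 95 mm); its bottom line is 22 mm and its top edges 47.5 mm above the table, 51 mm apart; the block is 71 mm wide. Between the blocks 130 mm are free for fingers down to the base plate.
- seat (a point): Midway between the V-blocks on the axis of a fully seated tube, 44.6 mm above the table; axes as fixture. The top of a seated tube is 60.6 mm above the table.
- stop: Blue stop post, fixed, face at x = 151 mm (origin and axes as fixture). Its brass screw, 16 mm thick, points to -x on the tube's axis. How far it sticks out differs each time and is NOT measured: its end is between x = 123 and 143 mm, a tube that is home has its centre between x = 3 and 23 mm. It does not give; find it by feel: 4 to 10 N is home, under 2.5 N is not, over 20 N is ramming.
- clamp (a joint): Angle of the clamp arm, rad: 0 when level, its rubber pad just resting on a seated tube; grows as it is raised; starts at 1.35 to 1.55, nearly upright. Stiff (0.25 N m friction), stays where left. Arm 18 mm wide, 10 mm thick, 100 mm long from the pin; rubber pad below it, 58 mm from the pin. Pressed with F on the red pad it bears on the tube with about 1.5 F - 4 N: F of 8 to 12 N is right, 35 N on the tube crushes it.
- clamp_hinge (a point): Middle of the clamp's hinge pin, fixed, at x = -80, y = 58, z = 70 mm in the frame of fixture (same axes), between two cheeks 80 mm high. The pin runs along x. The closed arm points from here to -y, across the tube above the V-block at x = -80; raised it points up, to 175 mm above the table; to close, swing it over to -y and down.
- clamp_tip (a point): Centre of the outer face of the red pad (22 mm wide, 30 mm along the arm) where the clamp arm is pressed: 85 mm along the arm from the pin and 15 mm above the pin when level. It moves with the arm; z is the face's outward normal, -y points out along the arm.

How it is judged:
By the outcome, as a careful person would: the job done as asked, in the order asked, and still so for the second after the job is handed in, with the robot touching nothing.
It also fails if it takes over 72 s, if anything falls off the work surface, if the arm or the gripper's body presses on something with over 40 N, if the wrist force passes 120 N, or if a joint passes its speed limit or range.

## Working session

There is one attempt and no reset: what is moved stays moved. The work goes in short steps, Python scripts to look and compute and a tool call to move; the robot and the scene stay as the last step left them, time stands still between calls to the robot, and variables do not carry over. Pictures are saved under pics/ and viewed, at most 12 in all, crops included, and the job is handed in when it is done.

Besides the shell and the picture viewer there is one more tool, called by a JSON object that holds its "method" and its "body", one argument or row to a line. drive_tool: Moves the arm, as the interface text tells. Shifts and turns lie within -1 to 1; 1 stands for 0.1 m of shift or pi/4 rad of turn. Its arguments: {"type":"object","properties":{"commands":{"type":"string"},"force":{"type":"number"}},"required":["commands"]}

```bash
mkdir -p pics; ls; python3 - <<'E'
from rig import *
import cv2,numpy as np
s=sense();print(s)
for n in("scene","top"):
    p=capture(n);cv2.imwrite(f"pics/{n}0.png",p["pixels"]);print(n,{k:v for k,v in p.items() if k!="pixels"})
    for t in("tube_center","rest","fixture","vblock","seat","stop","clamp","clamp_hinge","clamp_tip"):
        try:print(t,boxes_of(p,t)[:3])
        except Exception as e:print(t,e)
E
```

```text
pics
{'time_s': 0.0, 'joints': array([ 9.79586624e-01,  3.13467559e-01,  1.49846237e+00, -2.85906988e-05,
        1.33101438e+00, -2.23390004e-01]), 'dq': array([-0.00047612, -0.00119554,  0.00111561,  0.0012106 ,  0.00258624,
        0.00065437]), 'tau': array([ 4.04262273e-04, -4.12271583e+01, -2.59735537e+01, -1.57757595e-04,
        4.34998336e-03, -3.64360812e-05]), 'eef_pos': array([188.65110628, 489.66795976, 247.71656618]), 'ee_rot': array([-2.54967889e-04,  1.82871487e-01,  9.83136594e-01, -6.26039530e-04]), 'force': array([0.43375885, 0.40140727, 0.02312112]), 'wrist_torque': array([ 0.01744171, -0.02090864, -0.00737356]), 'grip_force': 0.0, 'grip_width': 1.0003527807396704}
scene {'fov_y': 42.33627955986364, 'cx': 274.21613940431615, 'cy': 215.64900267337123, 'position': array([818.05155496, 366.37684317, 815.60126741]), 'attitude': array([-0.07020284,  0.21854646,  0.93043386, -0.28566036]), 'shot': 1}
tube_center [{'position': [253.5, 147.8], 'confidence': 0.6}]
rest [{'position': [238.0, 156.7], 'confidence': 0.82}]
fixture [{'position': [364.5, 343.9], 'confidence': 0.
[... 465 characters left out ...]
_y': 54.26035438696232, 'cx': 279.1789916854189, 'cy': 204.775531253324, 'position': array([445.24994862, -43.13706554, 772.00134019]), 'attitude': array([ 0.06939319, -0.69424692,  0.71270238, -0.07253355]), 'shot': 2}
tube_center []
rest [{'position': [406.0, 236.7], 'confidence': 0.7}, {'position': [134.8, 225.2], 'confidence': 0.31}]
fixture [{'position': [161.6, 232.1], 'confidence': 0.87}]
vblock [{'position': [137.2, 225.3], 'confidence': 0.92}]
seat [{'position': [135.7, 225.7], 'confidence': 0.65}]
stop [{'position': [74.4, 233.0], 'confidence': 0.66}]
clamp [{'position': [203.9, 247.9], 'confidence': 0.89}]
clamp_hinge []
clamp_tip [{'position': [206.3, 254.1], 'confidence': 0.83}]
```

View pics/scene0.png

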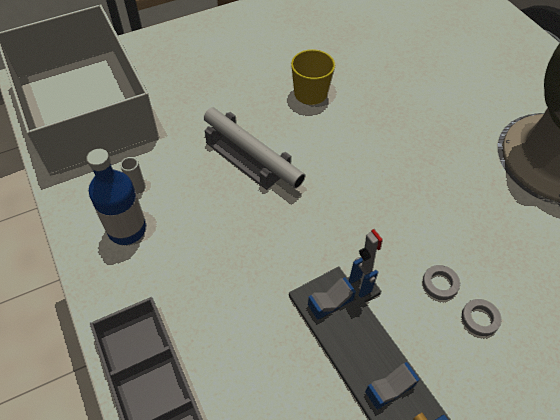

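View pics/top0.png

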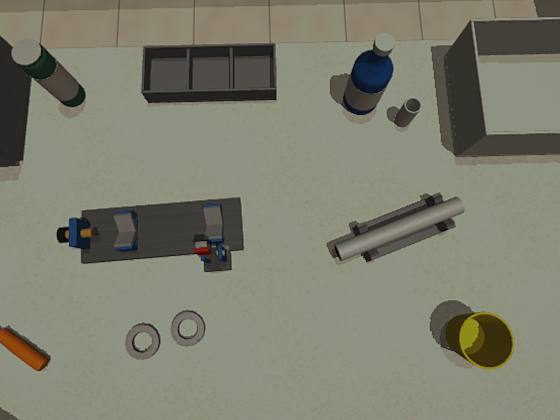

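The scene view shows the tube in its rest from (210,115) to (298,180), with the raised clamp's red tip at (374,240). The top view shows the tube ends at about (342,251) and (460,206). It also shows the plate corners at about (81,211), (240,198), (243,249) and (83,263), with the stop on the left at (75,233). Next I'll enlarge these to refine the positions.

```bash
python3 - <<'E'
import cv2,numpy as np
t=cv2.imread("pics/top0.png")
a=cv2.resize(t[185:280,50:250],None,fx=4,fy=4,interpolation=cv2.INTER_CUBIC)[:300]
a=cv2.resize(t[190:275,50:250],(800,340),interpolation=cv2.INTER_CUBIC)
b=cv2.resize(t[190:265,320:480],(555,260),interpolation=cv2.INTER_CUBIC)
c=np.zeros((600,800,3),np.uint8);c[:340]=a;c[340:,:555]=b
cv2.imwrite("pics/crop1.png",c)
E
```

```text
(no output)
```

View pics/crop1.png

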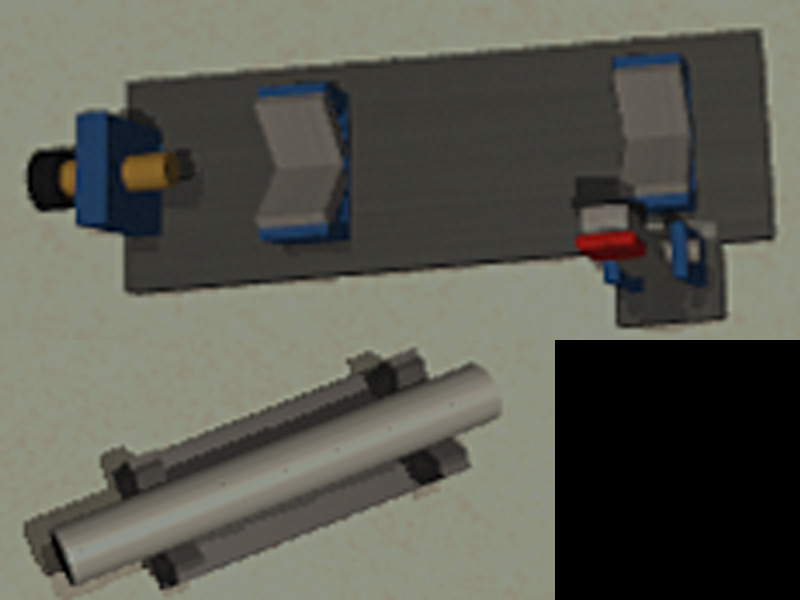

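The enlarged crop shows four sharp plate corners, the V apex lines at crop (272,168)–(342,165) and (626,137)–(690,135), and a clear tube outline. I'll fit both poses from these.

```bash
cat > h.py <<'E'
import numpy as np
from scipy.spatial.transform import Rotation as R
from scipy.optimize import least_squares
TOP=dict(fov_y=54.26035438696232,cx=279.1789916854189,cy=204.775531253324,position=np.array([445.24994862,-43.13706554,772.00134019]),attitude=np.array([0.06939319,-0.69424692,0.71270238,-0.07253355]))
SC=dict(fov_y=42.33627955986364,cx=274.21613940431615,cy=215.64900267337123,position=np.array([818.05155496,366.37684317,815.60126741]),attitude=np.array([-0.07020284,0.21854646,0.93043386,-0.28566036]))
def rot(q): return R.from_quat(np.r_[q[1:],q[0]]).as_matrix()
def foc(c): return 210/np.tan(np.radians(c["fov_y"]/2))
def proj(c,P):
    p=(np.atleast_2d(P)-c["position"])@rot(c["attitude"]); return p[:,:2]/p[:,2:]*foc(c)+[c["cx"],c["cy"]]
def ray(c,uv,z):
    d=rot(c["attitude"])@np.array([(uv[0]-c["cx"])/foc(c),(uv[1]-c["cy"])/foc(c),1]);return c["position"]+d*(z-c["position"][2])/d[2]
def W(p,L): # pose x,y,yaw
    L=np.atleast_2d(L);c,s=np.cos(p[2]),np.sin(p[2]);return np.c_[p[0]+c*L[:,0]-s*L[:,1],p[1]+s*L[:,0]+c*L[:,1],L[:,2]]
E
python3 - <<'E'
from h import *
c=lambda u,v:(50+u/4,190+v/4)
L=[[170,-50,12],[-130,-50,12],[-130,50,12],[170,50,12],[65,0,22],[95,0,22],[-65,0,22],[-95,0,22]]
U=np.array([c(128,82),c(760,30),c(775,238),c(128,292),c(342,165),c(272,168),c(626,137),c(690,135)])
f=least_squares(lambda p:(proj(TOP,W(p,L))-U).ravel(),[430,200,1.5],x_scale=[100,100,.1])
print("fix",f.x,"\n",f.fun.reshape(-1,2).round(1))
F=f.x
print("scene pred",proj(SC,W(F,[[-130,-50,12],[-130,50,12],[-65,0,22],[-95,0,22],[65,0,22]])).round(1))
d=lambda u,v:(320+u*160/555,190+(v-340)*75/260)
A=np.array([d(55,530),d(75,582),d(480,363),d(500,408)])
for z in(40.6,):
  P=[ray(TOP,a,z) for a in A];print(np.round(P,1))
  l=(P[0]+P[1])/2;r=(P[2]+P[3])/2;print("tube c",(l+r)/2,np.linalg.norm(l-r),np.arctan2(*(l-r)[1::-1]))
  print("scene",proj(SC,[l,r,(l+r)/2]).round(1), [ray(SC,(253.5,147.8),40.6).round(1)])
print("rest",ray(TOP,(406,236.7),20),"seat",W(F,[0,0,44.6]),"seatpx",ray(TOP,(135.7,225.7),44.6))
print("hinge",W(F,[-80,58,70]))
for a in(1.35,1.45,1.55):
  y=58-85*np.cos(a)+15*np.sin(a);z=70+85*np.sin(a)+15*np.cos(a)
  T=W(F,[-80,y,z]);print(a,T,proj(TOP,T),proj(SC,T))
E
```

```text
fix [559.64090004 151.94117354   1.62962829] 
 [[-0.6 -0.4]
 [ 0.2 -0.6]
 [-0.  -0. ]
 [-1.2  0.4]
 [ 0.3 -0.3]
 [ 1.5  0.3]
 [-0.1  0.7]
 [ 0.1 -0.1]]
scene pred [[288.  292.2]
 [338.9 265.6]
 [336.2 307.5]
 [325.9 292.6]
 [385.1 378.2]]
[[ 518.7 -147.7   40.6]
 [ 491.8 -156.4   40.6]
 [ 600.9 -376.6   40.6]
 [ 576.5 -384.4   40.6]]
tube c [ 546.98234929 -266.28583533   40.6       ] 243.23121854778228 1.9211047930530603
scene [[298.4 180.7]
 [207.  113.6]
 [250.6 145.6]] [array([ 544.4, -259. ,   40.6])]
rest [ 532.29451775 -280.77451931   20.        ] seat [[559.64090004 151.94117354  44.6       ]] seatpx [561.89490103 209.60960039  44.6       ]
hinge [[506.44508825  68.66929588  70.        ]]
1.35 [[510.41792097  68.90329546 156.22158572]] [[202.72823946 246.06882572]] [[371.3954048  241.93637086]]
1.45 [[501.80517022  68.39600502 156.18814578]] [[203.00902446 251.80992203]] [[376.3148406  239.39406608]]
1.55 [[493.23877999  67.89144522 155.29354237]] [[203.39326521 257.5937847 ]] [[381.07532506 237.19946792]]
```

Both fits look sound: the residuals are about 1 px and the scene view agrees. The fixture is at (559.6, 151.9) with yaw 1.630, and the tube at (547, -266) with yaw 1.921. I'm moving to above the tube.

{"method": "drive_tool", "body": {
  "commands": "0.128 -0.27 0 0 0 -0.0775 100;0.128 -0.27 0 0 0 -0.0775 100;0.128 -0.27 0 0 0 -0.0775 100;0.128 -0.27 0 0 0 -0.0775 100;0.128 -0.27 0 0 0 -0.0775 100;0.128 -0.27 0 0 0 -0.0775 100;0.128 -0.27 0 0 0 -0.0775 100;0.128 -0.27 0 0 0 -0.0775 100;0.128 -0.27 0 0 0 -0.0775 100;0.128 -0.27 0 0 0 -0.0775 100;0.128 -0.27 0 0 0 -0.0775 100;0.128 -0.27 0 0 0 -0.0775 100;0.128 -0.27 0 0 0 -0.0775 100;0.128 -0.27 0 0 0 -0.0775 100",
  "force": 25
}}

```text
time_s: 2.17
eef_pos: [368.3, 110.4, 248.5]
ee_rot: [0.0, 0.574, 0.819, 0.0]
force: [0.5, -0.3, -0.4]
grip_width: 1.003
grip_force: 0.0
```

{"method": "drive_tool", "body": {
  "commands": "0.128 -0.27 0 0 0 0 100;0.128 -0.27 0 0 0 0 100;0.128 -0.27 0 0 0 0 100;0.128 -0.27 0 0 0 0 100;0.128 -0.27 0 0 0 0 100;0.128 -0.27 0 0 0 0 100;0.128 -0.27 0 0 0 0 100;0.128 -0.27 0 0 0 0 100;0.128 -0.27 0 0 0 0 100;0.128 -0.27 0 0 0 0 100;0.128 -0.27 -0.1 0 0 0 100;0.128 -0.27 -0.2 0 0 0 100;0.128 -0.27 -0.2 0 0 0 100;0.128 -0.27 -0.2 0 0 0 100;0 0 -0.2 0 0 0 100;0 0 0 0 0 0 100;0 0 0 0 0 0 100"
}}

```text
time_s: 3.58
eef_pos: [546.8, -265.7, 157.8]
ee_rot: [-0.001, 0.573, 0.82, 0.0]
force: [0.7, 1.0, 0.0]
grip_width: 1.001
grip_force: 0.0
```

```bash
python3 - <<'E'
from rig import *
from h import *
import cv2
s=sense();print(s["time_s"],s["eef_pos"],s["ee_rot"],s["force"],s["joints"].round(2),tips_ahead)
M=rot(s["ee_rot"]);print("yaw y",np.arctan2(M[1,1],M[0,1]),M[:,2])
for n in("scene","top"):
    p=capture(n);cv2.imwrite(f"pics/{n}1.png",p["pixels"])
a=cv2.imread("pics/scene1.png")[60:240,140:380];b=cv2.imread("pics/top1.png")[150:300,300:500]
c=np.zeros((600,800,3),np.uint8);c[:300,:400]=cv2.resize(a,(400,300));c[:,:]=0
c[:300,:400]=cv2.resize(a,(400,300));c[300:,:400]=cv2.resize(b,(400,300));cv2.imwrite("pics/c2.png",c[:,:400])
E
```

```text
3.5833 [ 546.84565154 -265.71865792  157.83760412] [-1.07514661e-03  5.72858459e-01  8.19653600e-01  8.31372780e-05] [0.69959055 0.99838477 0.04110121] [-0.64  0.57  1.35  0.    1.22 -1.  ] 17.0
yaw y 0.3508184953931347 [-0.00166724  0.0013681  -0.99999767]
```

View pics/c2.png

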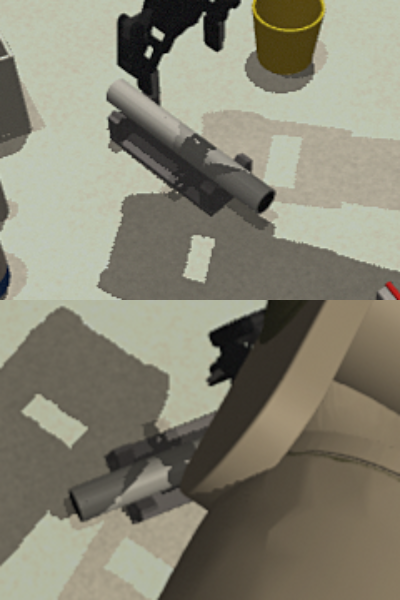

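The fingers straddle the tube at mid-length: in the upper crop they hang at (140,60) and (213,30), on either side of it. I'm going down and gripping.

{"method": "drive_tool", "body": {
  "commands": "0 0 -0.3 0 0 0 100;0 0 -0.3 0 0 0 100;0 0 -0.3 0 0 0 100;0 0 -0.15 0 0 0 100;0 0 -0.14 0 0 0 100;0 0 0 0 0 0 100;0 0 0 0 0 0 60;0 0 0 0 0 0 45;0 0 0 0 0 0 0;0 0 0 0 0 0 0;0 0 0 0 0 0 0;0 0 0 0 0 0 0;0 0 0 0 0 0 0;0 0 0 0 0 0 0",
  "force": 25
}}

```text
time_s: 4.85
eef_pos: [546.9, -266.5, 40.5]
ee_rot: [0.0, 0.573, 0.82, -0.0]
force: [-5.4, -1.0, 7.0]
grip_width: 0.367
grip_force: 24.9
```

{"method": "drive_tool", "body": {
  "commands": "0 0 0.05 0 0 0 0;0 0 0.1 0 0 0 0;0 0 0.2 0 0 0 0;0 0 0.25 0 0 0 0;0 0 0.25 0 0 0 0;0 0 0.25 0 0 0 0;0 0 0.2 0 0 0 0;0 0 0 0 0 0 0;0 0 0 0 0 0 0;0 0 0 0 0 0 0"
}}

```text
time_s: 5.68
eef_pos: [546.8, -265.7, 168.3]
ee_rot: [-0.001, 0.573, 0.82, 0.0]
force: [-0.4, -0.5, -2.6]
grip_width: 0.361
grip_force: 25.1
```

```bash
python3 - <<'E'
from rig import *
from h import *
import cv2
s=sense();print(s["eef_pos"],s["force"],s["wrist_torque"],s["grip_width"])
a=capture("scene")["pixels"];b=capture("top")["pixels"]
c=np.hstack([a[30:330,120:420],b[100:400,200:500]]);cv2.imwrite("pics/c3.png",c)
E
```

```text
[ 546.77256756 -265.72538575  168.2817599 ] [-0.37454623 -0.45313319 -2.64811267] [-0.00150367  0.02164669  0.04126067] 0.3610284494951763
```

View pics/c3.png

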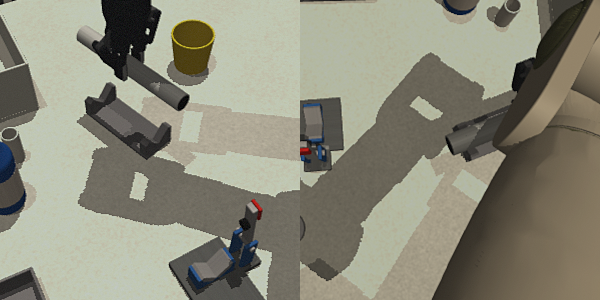

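The tube is held level and weighs about 2.6 N. It shows from (80,35) to (187,100) in the left crop, clear of the rest. I'm carrying it over high.

{"method": "drive_tool", "body": {
  "commands": "0 0.1 0.2 0 0 0 0;0 0.2 0.2 0 0 0 0;0.0105 0.27 0.2 0 0 -0.0286 0;0.0105 0.27 0 0 0 -0.0286 0;0.0105 0.27 0 0 0 -0.0286 0;0.0105 0.27 0 0 0 -0.0286 0;0.0105 0.27 0 0 0 -0.0286 0;0.0105 0.27 0 0 0 -0.0286 0;0.0105 0.27 0 0 0 -0.0286 0;0.0105 0.27 0 0 0 -0.0286 0;0.0105 0.27 0 0 0 -0.0286 0;0.0105 0.27 0 0 0 -0.0286 0;0.0105 0.27 0 0 0 -0.0286 0;0.0105 0.27 0 0 0 -0.0286 0;0.0105 0.27 0 0 0 -0.0286 0;0 0.15 0 0 0 0 0;0 0.066 0 0 0 0 0;0 0 0 0 0 0 0;0 0 0 0 0 0 0"
}}

```text
time_s: 7.37
eef_pos: [560.8, 135.9, 228.7]
ee_rot: [-0.0, 0.686, 0.728, -0.0]
force: [0.0, -1.3, -2.1]
grip_width: 0.365
grip_force: 25.3
```

{"method": "drive_tool", "body": {
  "commands": "0 0 -0.2 0 0 0 0;0 0 -0.3 0 0 0 0;0 0 -0.3 0 0 0 0;0 0 -0.3 0 0 0 0;0 0 -0.2 0 0 0 0;0 0 -0.1 0 0 0 0;0 0 0 0 0 0 0;0 0 0 0 0 0 0;0 0 0 0 0 0 0"
}}

```text
time_s: 8.12
eef_pos: [561.8, 136.1, 90.9]
ee_rot: [0.001, 0.686, 0.727, 0.001]
force: [0.3, 0.2, -1.4]
grip_width: 0.362
grip_force: 25.3
```

```bash
python3 - <<'E'
from rig import *
from h import *
import cv2
s=sense();M=rot(s["ee_rot"]);print(s["time_s"],s["eef_pos"],s["force"],s["grip_width"],np.arctan2(M[1,1],M[0,1]),s["joints"].round(2))
a=capture("scene")["pixels"];b=capture("top")["pixels"]
c=np.hstack([cv2.resize(a[190:420,260:520],None,fx=1.5,fy=1.5),cv2.resize(b[130:360,40:300],None,fx=1.5,fy=1.5)]);cv2.imwrite("pics/c4.png",c)
E
```

```text
8.1167 [561.77096882 136.12258911  90.92000428] [ 0.25558339  0.15923262 -1.44369294] 0.3623471313094082 0.05837099709788231 [ 0.04  0.59  1.52 -0.    1.03 -0.02]
```

View pics/c4.png

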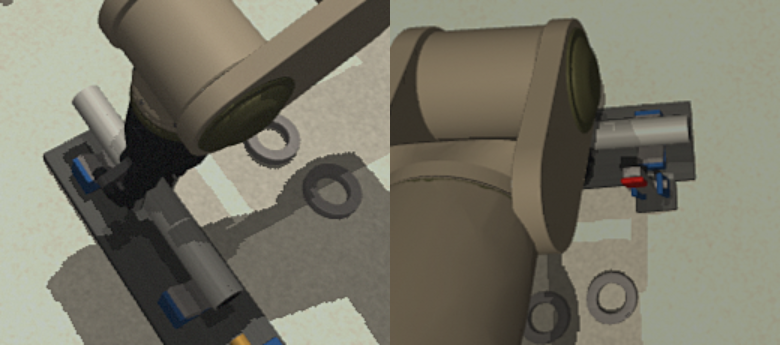

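The tube is above the Vs and aligned with them, its rear end at crop (690,130) and its front end at (232,300). I'll check its lateral offset by projection.

```bash
python3 - <<'E'
from h import *
F=[559.64,151.94,1.6296]
def inv(p):
    d=p[:2]-np.array(F[:2]);c,s=np.cos(F[2]),np.sin(F[2]);return c*d[0]+s*d[1],-s*d[0]+c*d[1]
print("tcp",inv(np.array([561.3,136.1])))
print(inv(ray(TOP,(240,217),93.2)),inv(ray(TOP,(240,206.7),93.2)),inv(ray(TOP,(240,227.3),93.2)))
for x in(-150,-135,-120,90,105):print(x,proj(TOP,W(F,[[x,-16,93],[x,16,93]])).round(1).tolist(),proj(SC,W(F,[x,0,93])).round(1))
E
```

```text
tcp (np.float64(-15.910179395600178), np.float64(-0.7262173227206473))
(np.float64(-133.65164710661585), np.float64(3.1925562325094514)) (np.float64(-134.81758632123922), np.float64(-14.412872044567095)) (np.float64(-132.49751984289705), np.float64(20.619626622782214))
-150 [[248.9, 205.1], [250.3, 223.7]] [[310.5 244.5]]
-135 [[240.1, 205.8], [241.3, 224.5]] [[315.6 251.7]]
-120 [[231.2, 206.5], [232.4, 225.2]] [[320.9 259.1]]
90 [[106.3, 216.9], [106.3, 235.8]] [[405.5 377.6]]
105 [[97.3, 217.7], [97.3, 236.6]] [[412.5 387.4]]
```

{"method": "drive_tool", "body": {
  "commands": "0 0 -0.15 0 0 0 0;0 0 -0.1 0 0 0 0;0 0 -0.07 0 0 0 0;0 0 -0.04 0 0 0 0;0 0 -0.02 0 0 0 0;0 0 0 0 0 0 0;0 0 0 0 0 0 0;0 0 0 0 0 0 0;0 0 0 0 0 0 0"
}}

```text
time_s: 8.97
eef_pos: [561.1, 136.5, 51.7]
ee_rot: [0.0, 0.686, 0.728, 0.0]
force: [-0.1, -0.5, -1.9]
grip_width: 0.368
grip_force: 25.3
```

{"method": "drive_tool", "body": {
  "commands": "0 0 -0.01 0 0 0 0;0 0 -0.01 0 0 0 0;0 0 -0.01 0 0 0 0;0 0 -0.01 0 0 0 0;0 0 -0.01 0 0 0 0;0 0 0 0 0 0 0;0 0 0 0 0 0 0"
}}

```text
time_s: 9.55
eef_pos: [560.8, 136.5, 46.2]
ee_rot: [-0.0, 0.686, 0.728, -0.0]
force: [-0.1, 0.0, -1.3]
grip_width: 0.364
grip_force: 25.3
```

{"method": "drive_tool", "body": {
  "commands": "0 0 -0.01 0 0 0 0;0 0 -0.01 0 0 0 0;0 0 0 0 0 0 0;0 0 0 0 0 0 0"
}}

```text
time_s: 9.88
eef_pos: [561.3, 136.5, 44.7]
ee_rot: [0.001, 0.686, 0.728, 0.0]
force: [1.8, 0.2, 3.5]
grip_width: 0.365
grip_force: 25.5
```

{"method": "drive_tool", "body": {
  "commands": "0 0 -0.01 0 0 0 0;0 0 0 0 0 0 0;0 0 0 0 0 0 0"
}}

```text
time_s: 10.13
eef_pos: [561.5, 136.4, 44.5]
ee_rot: [0.001, 0.686, 0.728, 0.001]
force: [-1.0, -1.3, 9.7]
grip_width: 0.364
grip_force: 26.2
```

{"method": "drive_tool", "body": {
  "commands": "0 0 -0.01 0 0 0 0;0 0 0 0 0 0 0;0 0 0 0 0 0 0"
}}

```text
time_s: 10.38
eef_pos: [561.6, 136.4, 44.4]
ee_rot: [0.001, 0.686, 0.728, 0.001]
force: [-5.1, -1.9, 18.1]
grip_width: 0.366
grip_force: 27.0
```

{"method": "drive_tool", "body": {
  "commands": "0 0 0.01 0 0 0 0;0 0 0.005 0 0 0 0;0 0 0 0 0 0 0;0 0 0 0 0 0 45;0 0 0 0 0 0 60;0 0 0 0 0 0 80;0 0 0 0 0 0 100;0 0 0 0 0 0 100;0 0 0 0 0 0 100;0 0 0 0 0 0 100"
}}

```text
time_s: 11.22
eef_pos: [560.8, 136.5, 43.7]
ee_rot: [-0.0, 0.686, 0.728, -0.0]
force: [-0.2, -0.4, -1.2]
grip_width: 0.999
grip_force: 0.0
```

{"method": "drive_tool", "body": {
  "commands": "0 0 0.1 0 0 0 100;0 0 0.3 0 0 0 100;0 0 0.4 0 0 0 100;0 0 0.4 0 0 0 100;0 0 0.4 0 0 0 100;0 0 0.3 0 0 0 100;0 0 0 0 0 0 0;0 0 0 0 0 0 0"
}}

```text
time_s: 11.88
eef_pos: [561.2, 136.5, 235.9]
ee_rot: [0.001, 0.686, 0.728, 0.001]
force: [-0.3, 0.1, -0.4]
grip_width: 0.751
grip_force: 0.0
```

```bash
python3 - <<'E'
from rig import *
import cv2
s=sense();print(s["time_s"],s["eef_pos"],s["force"])
a=capture("scene")["pixels"];b=capture("top")["pixels"]
import numpy as np
c=np.hstack([cv2.resize(a[190:420,260:520],None,fx=1.5,fy=1.5),cv2.resize(b[130:360,40:300],None,fx=1.5,fy=1.5)]);cv2.imwrite("pics/c5.png",c)
E
```

```text
11.8833 [561.16566827 136.54273171 235.86844956] [-0.3360118   0.12090751 -0.36684922]
```

View pics/c5.png

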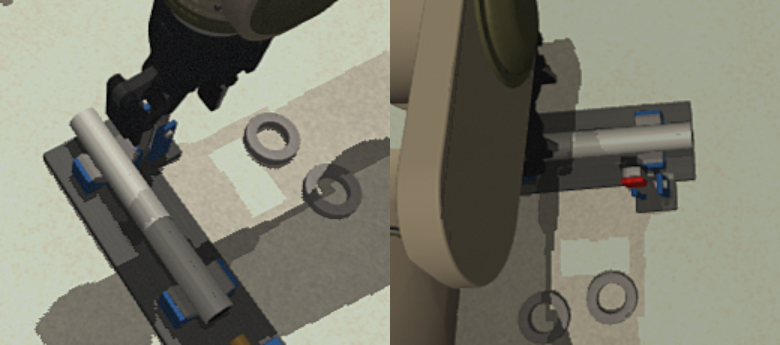

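The tube sits in both Vs, its front end at crop (212,315) just short of the brass screw. I'm moving behind the rear end with the fingers shut.

{"method": "drive_tool", "body": {
  "commands": "0.01 -0.2 0 0 0 0 0;0.014 -0.27 0 0 0 0 0;0.014 -0.27 0 0 0 0 0;0.016 -0.27 0 0 0 0 0;0.016 -0.27 0 0 0 0 0;0.016 -0.26 0 0 0 0 0;0 0 -0.2 0 0 0 0;0 0 -0.3 0 0 0 0;0 0 -0.3 0 0 0 0;0 0 -0.3 0 0 0 0;0 0 -0.3 0 0 0 0;0 0 -0.25 0 0 0 0;0 0 -0.2 0 0 0 0;0 0 0 0 0 0 0;0 0 0 0 0 0 0;0 0 0 0 0 0 0",
  "force": 30
}}

```text
time_s: 13.32
eef_pos: [569.8, -17.6, 49.6]
ee_rot: [0.0, 0.686, 0.728, 0.0]
force: [-0.1, -0.1, 0.4]
grip_width: -0.0
grip_force: 0.0
```

```bash
python3 - <<'E'
from rig import *
from h import *
s=sense();print(s["time_s"],s["eef_pos"],s["force"],s["joints"].round(2))
F=[559.64,151.94,1.6296]
d=s["eef_pos"][:2]-np.array(F[:2]);c,S=np.cos(F[2]),np.sin(F[2]);print(c*d[0]+S*d[1],-S*d[0]+c*d[1])
E
```

```text
13.3167 [569.76684124 -17.56509541  49.58876158] [-0.13356225 -0.08515386  0.40541559] [-0.24  0.64  1.57 -0.    0.94 -0.3 ]
-169.80726871642608 -0.14755879831211516
```

{"method": "drive_tool", "body": {
  "commands": "-0.0059 0.1 0 0 0 0 0;-0.0059 0.1 0 0 0 0 0;0 0.03 0 0 0 0 0;-0.002 0.03 0 0 0 0 0;0 0.02 0 0 0 0 0;0 0 0 0 0 0 0"
}}

```text
time_s: 13.82
eef_pos: [568.2, 10.8, 49.1]
ee_rot: [0.0, 0.686, 0.728, 0.0]
force: [0.3, -0.1, 0.3]
grip_width: 0.001
grip_force: 0.0
```

{"method": "drive_tool", "body": {
  "commands": "-0.001 0.02 0 0 0 0 0;-0.001 0.02 0 0 0 0 0;-0.001 0.02 0 0 0 0 0;-0.001 0.02 0 0 0 0 0;0 0 0 0 0 0 0"
}}

```text
time_s: 14.23
eef_pos: [567.7, 18.6, 48.9]
ee_rot: [0.0, 0.686, 0.728, 0.0]
force: [-0.6, -2.3, 1.3]
grip_width: -0.001
grip_force: 1.3
```

{"method": "drive_tool", "body": {
  "commands": "-0.001 0.01 0 0 0 0 0;-0.001 0.01 0 0 0 0 0;0 0.01 0 0 0 0 0;0 0.01 0 0 0 0 0"
}}

```text
time_s: 14.57
eef_pos: [567.5, 22.5, 48.9]
ee_rot: [0.0, 0.686, 0.728, -0.0]
force: [-0.7, -4.4, 3.4]
grip_width: -0.002
grip_force: 2.4
```

{"method": "drive_tool", "body": {
  "commands": "0 0.005 0 0 0 0 0;0 0.005 0 0 0 0 0;0 0 0 0 0 0 0"
}}

```text
time_s: 14.82
eef_pos: [567.5, 23.5, 48.9]
ee_rot: [0.0, 0.686, 0.728, -0.0]
force: [-1.5, -3.7, 3.8]
grip_width: 0.001
grip_force: 2.2
```

{"method": "drive_tool", "body": {
  "commands": "0 0.005 0 0 0 0 0;0 0.005 0 0 0 0 0;0 0 0 0 0 0 0"
}}

```text
time_s: 15.07
eef_pos: [567.4, 24.5, 48.9]
ee_rot: [0.0, 0.686, 0.728, -0.0]
force: [-0.7, -4.8, 3.6]
grip_width: -0.0
grip_force: 2.4
```

{"method": "drive_tool", "body": {
  "commands": "0 0.005 0 0 0 0 0;0 0.005 0 0 0 0 0;0 0 0 0 0 0 0"
}}

```text
time_s: 15.32
eef_pos: [567.4, 25.5, 48.8]
ee_rot: [-0.0, 0.686, 0.728, -0.0]
force: [-0.5, -4.3, 2.9]
grip_width: -0.001
grip_force: 2.4
```

```bash
python3 - <<'E'
from h import *
F=[559.64,151.94,1.6296]
for x in(120,123,127,131,135,139,143,151):print(x,(4*(proj(TOP,W(F,[[x,0,52.6],[x,0,44.6],[x,0,36.6]]))-[50,190])).round(0).tolist())
E
```

```text
120 [[195.0, 165.0], [202.0, 167.0], [210.0, 169.0]]
123 [[188.0, 165.0], [196.0, 168.0], [203.0, 170.0]]
127 [[179.0, 166.0], [187.0, 168.0], [194.0, 171.0]]
131 [[170.0, 167.0], [178.0, 169.0], [186.0, 171.0]]
135 [[161.0, 167.0], [169.0, 170.0], [177.0, 172.0]]
139 [[152.0, 168.0], [160.0, 171.0], [168.0, 173.0]]
143 [[142.0, 169.0], [151.0, 171.0], [159.0, 174.0]]
151 [[124.0, 171.0], [133.0, 173.0], [141.0, 175.0]]
```

{"method": "drive_tool", "body": {
  "commands": "0 0.005 0 0 0 0 0;0 0.005 0 0 0 0 0;0 0 0 0 0 0 0"
}}

```text
time_s: 15.57
eef_pos: [567.4, 26.5, 48.8]
ee_rot: [-0.0, 0.686, 0.728, -0.0]
force: [-1.2, -3.8, 3.5]
grip_width: -0.0
grip_force: 2.2
```

{"method": "drive_tool", "body": {
  "commands": "0 0.005 0 0 0 0 0;0 0.005 0 0 0 0 0;0 0 0 0 0 0 0"
}}

```text
time_s: 15.82
eef_pos: [567.3, 27.5, 48.7]
ee_rot: [-0.0, 0.686, 0.728, -0.0]
force: [-1.2, -4.7, 3.5]
grip_width: -0.002
grip_force: 2.2
```

{"method": "drive_tool", "body": {
  "commands": "0 0.005 0 0 0 0 0;0 0.005 0 0 0 0 0;0 0 0 0 0 0 0"
}}

```text
time_s: 16.07
eef_pos: [567.3, 28.7, 48.7]
ee_rot: [-0.0, 0.686, 0.728, -0.0]
force: [-1.0, -3.5, 2.0]
grip_width: 0.0
grip_force: 1.6
```

{"method": "drive_tool", "body": {
  "commands": "0 0.005 0 0 0 0 0;0 0.005 0 0 0 0 0;0 0 0 0 0 0 0"
}}

```text
time_s: 16.32
eef_pos: [567.3, 29.7, 48.7]
ee_rot: [-0.0, 0.686, 0.728, -0.0]
force: [-1.3, -2.6, 1.6]
grip_width: -0.004
grip_force: 1.3
```

{"method": "drive_tool", "body": {
  "commands": "0 0.005 0 0 0 0 0;0 0.005 0 0 0 0 0;0 0 0 0 0 0 0"
}}

```text
time_s: 16.57
eef_pos: [567.3, 30.7, 48.6]
ee_rot: [-0.0, 0.686, 0.728, 0.0]
force: [-1.0, -2.0, 1.4]
grip_width: 0.001
grip_force: 0.8
```

{"method": "drive_tool", "body": {
  "commands": "0 0.005 0 0 0 0 0;0 0.005 0 0 0 0 0;0 0 0 0 0 0 0"
}}

```text
time_s: 16.82
eef_pos: [567.4, 31.7, 48.7]
ee_rot: [-0.0, 0.686, 0.728, 0.0]
force: [-0.9, -1.9, -0.7]
grip_width: 0.002
grip_force: 0.7
```

{"method": "drive_tool", "body": {
  "commands": "0 0.005 0 0 0 0 0;0 0.005 0 0 0 0 0;0 0 0 0 0 0 0"
}}

```text
time_s: 17.07
eef_pos: [567.5, 32.6, 48.8]
ee_rot: [-0.0, 0.686, 0.728, 0.0]
force: [-1.5, -2.0, -0.5]
grip_width: -0.002
grip_force: 0.7
```

{"method": "drive_tool", "body": {
  "commands": "0 0.005 0 0 0 0 0;0 0.005 0 0 0 0 0;0 0 0 0 0 0 0"
}}

```text
time_s: 17.32
eef_pos: [567.5, 33.6, 48.8]
ee_rot: [-0.0, 0.686, 0.728, 0.0]
force: [-0.5, -1.4, 0.1]
grip_width: 0.001
grip_force: 0.6
```

{"method": "drive_tool", "body": {
  "commands": "-0.001 0.005 0 0 0 0 0;-0.001 0.005 0 0 0 0 0;0 0 0 0 0 0 0"
}}

```text
time_s: 17.57
eef_pos: [567.4, 34.2, 48.8]
ee_rot: [0.0, 0.686, 0.728, -0.0]
force: [1.0, -4.2, -0.4]
grip_width: -0.001
grip_force: 2.1
```

{"method": "drive_tool", "body": {
  "commands": "0 0.004 0 0 0 0 0;0 0 0 0 0 0 0;0 0 0 0 0 0 0"
}}

```text
time_s: 17.82
eef_pos: [567.4, 34.3, 48.8]
ee_rot: [0.0, 0.686, 0.728, -0.0]
force: [0.8, -6.7, -0.4]
grip_width: 0.001
grip_force: 3.2
```

{"method": "drive_tool", "body": {
  "commands": "0 0.003 0 0 0 0 0;0 0 0 0 0 0 0;0 0 0 0 0 0 0;0 0 0 0 0 0 0"
}}

```text
time_s: 18.15
eef_pos: [567.5, 34.3, 48.9]
ee_rot: [0.001, 0.686, 0.728, -0.0]
force: [-0.4, -9.0, -0.9]
grip_width: -0.001
grip_force: 4.0
```

The stop is found: the tool no longer advances and the push is 9 N, so about 7 N reaches the stop. I'm backing straight off, rising, and going round behind the clamp arm.

{"method": "drive_tool", "body": {
  "commands": "0 -0.02 0 0 0 0 0;0 -0.08 0 0 0 0 0;0.01 -0.15 0 0 0 0 0;0.01 -0.15 0 0 0 0 0;0 0 0.2 0 0 0 0;0 0 0.35 0 0 0 0;0 0 0.4 0 0 0 0;0 0 0.4 0 0 0 0;0 0 0.4 0 0 0 0;0 0 0.25 0 0 0 0;-0.2 0.13 0 0 0 0 0;-0.25 0.16 0 0 0 0 0;-0.25 0.16 0 0 0 0 0;-0.25 0.16 0 0 0 0 0;-0.15 0.106 0 0 0 0 0;0 0 0 0 0 0 0;0 0 0 0 0 0 0"
}}

```text
time_s: 19.57
eef_pos: [459.2, 67.0, 249.2]
ee_rot: [0.0, 0.686, 0.728, 0.0]
force: [0.4, -0.3, -0.9]
grip_width: 0.002
grip_force: 0.0
```

```bash
python3 - <<'E'
from rig import *
from h import *
import cv2
s=sense();print(s["time_s"],s["eef_pos"],s["force"])
F=[559.64,151.94,1.6296]
for a in(1.55,1.45,1.3,1.15,1,.85,.7,.55,.4,.25,.1,0):
    L=85 if a>.5 else 85+ (0.5-a)*20
    y=58-L*np.cos(a)+15*np.sin(a);z=70+L*np.sin(a)+15*np.cos(a)
    print(a,W(F,[-80,y+14.5,z+17]).round(1))
P=capture("top");b=P["pixels"];Q=capture("scene")
print(boxes_of(P,"clamp_tip")[:1],boxes_of(Q,"clamp_tip")[:1])
a=Q["pixels"]
c=np.hstack([cv2.resize(a[190:420,260:520],None,fx=1.5,fy=1.5),cv2.resize(b[130:360,40:300],None,fx=1.5,fy=1.5)]);cv2.imwrite("pics/c6.png",c)
E
```

```text
19.5667 [459.16339444  66.98526293 249.2190753 ] [ 0.35442262 -0.30148796 -0.86518654]
1.55 [[478.8  67.  172.3]]
1.45 [[487.3  67.5 173.2]]
1.3 [[500.2  68.3 172.9]]
1.15 [[513.   69.1 170.7]]
1 [[525.2  69.8 166.6]]
0.85 [[536.7  70.5 160.8]]
0.7 [[547.2  71.1 153.2]]
0.55 [[556.5  71.6 144.2]]
0.4 [[566.1  72.2 134.7]]
0.25 [[575.3  72.7 123.8]]
0.1 [[582.8  73.2 111.2]]
0 [[586.8  73.4 102. ]]
[{'position': [220.5, 219.9], 'confidence': 0.7}] [{'position': [369.3, 247.7], 'confidence': 0.71}]
```

View pics/c6.png

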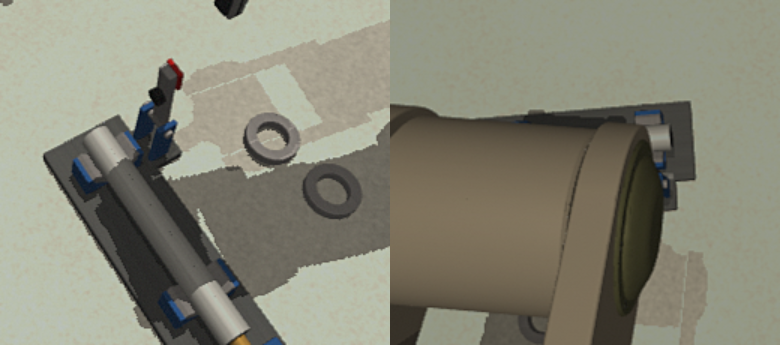

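The tube now meets the brass screw at crop (240,338). The raised arm's red face is at (176,73), giving an angle of about 1.46. I'm going down behind the arm, then following its arc.

{"method": "drive_tool", "body": {
  "commands": "0 0 -0.3 0 0 0 0;0 0 -0.3 0 0 0 0;0 0 -0.18 0 0 0 0;0.1 0 0 0 0 0 0;0.1 0 0 0 0 0 0;0.05 0.005 0 0 0 0 0;0.04 0.003 0 0 0 0 0;0 0 0 0 0 0 0;0 0 0 0 0 0 0"
}}

```text
time_s: 20.52
eef_pos: [488.2, 67.6, 170.7]
ee_rot: [-0.0, 0.686, 0.728, 0.0]
force: [-0.4, -0.2, 1.0]
grip_width: -0.0
grip_force: 0.0
```

{"method": "drive_tool", "body": {
  "commands": "0.04 0.002 0 0 0 0 0;0.04 0.002 0 0 0 0 0;0.04 0.002 0 0 0 0 0;0.04 0.003 0 0 0 0 0;0 0 0 0 0 0 0"
}}

```text
time_s: 20.93
eef_pos: [504.8, 68.5, 170.6]
ee_rot: [-0.0, 0.686, 0.728, 0.0]
force: [-0.3, 0.1, -0.4]
grip_width: -0.0
grip_force: 0.1
```

```bash
python3 - <<'E'
from rig import *
import cv2
a=capture("scene");cv2.imwrite("pics/c7.png",cv2.resize(a["pixels"][150:350,260:480],None,fx=2.5,fy=2.5))
E
```

```text
(no output)
```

View pics/c7.png

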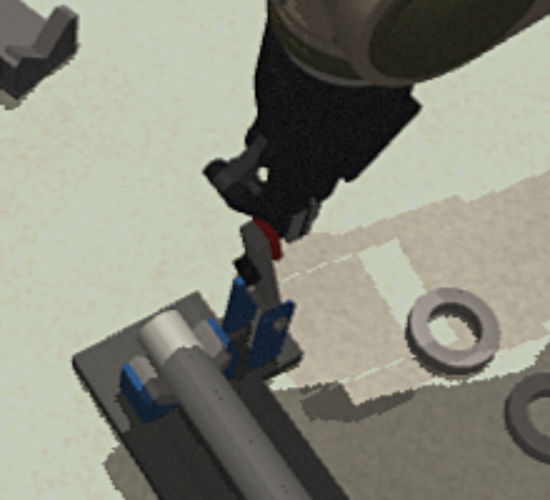

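The finger is against the red face at crop (268,240) and the arm has begun to swing, to an angle of about 1.26. I'm continuing along the arc.

{"method": "drive_tool", "body": {
  "commands": "0.05 0.003 -0.01 0 0 0 0;0.05 0.003 -0.01 0 0 0 0;0.05 0.003 -0.01 0 0 0 0;0.05 0.003 -0.01 0 0 0 0;0.045 0.003 -0.025 0 0 0 0;0.045 0.003 -0.025 0 0 0 0;0.045 0.003 -0.03 0 0 0 0;0.045 0.003 -0.03 0 0 0 0;0.04 0.002 -0.03 0 0 0 0;0 0 0 0 0 0 0"
}}

```text
time_s: 21.82
eef_pos: [547.0, 71.1, 152.2]
ee_rot: [0.0, 0.686, 0.728, 0.0]
force: [-0.4, -0.2, -0.3]
grip_width: 0.003
grip_force: 0.0
```

{"method": "drive_tool", "body": {
  "commands": "0.04 0.002 -0.035 0 0 0 0;0.04 0.002 -0.035 0 0 0 0;0.04 0.002 -0.04 0 0 0 0;0.03 0.002 -0.04 0 0 0 0;0.03 0.002 -0.04 0 0 0 0;0 0 0 0 0 0 0;0 0 0 0 0 0 0"
}}

```text
time_s: 22.4
eef_pos: [563.9, 72.1, 133.0]
ee_rot: [-0.001, 0.686, 0.728, -0.001]
force: [-1.3, 0.3, -0.2]
grip_width: 0.003
grip_force: 0.0
```

```bash
python3 - <<'E'
from rig import *
import cv2
s=sense();print(s["eef_pos"],s["force"],s["wrist_torque"])
a=capture("scene");cv2.imwrite("pics/c8.png",cv2.resize(a["pixels"][150:410,260:480],None,fx=2,fy=2))
E
```

```text
[563.88842896  72.09649701 133.00755195] [-1.32699107  0.30329571 -0.15824517] [ 0.01906502 -0.01611884 -0.03802341]
```

View pics/c8.png

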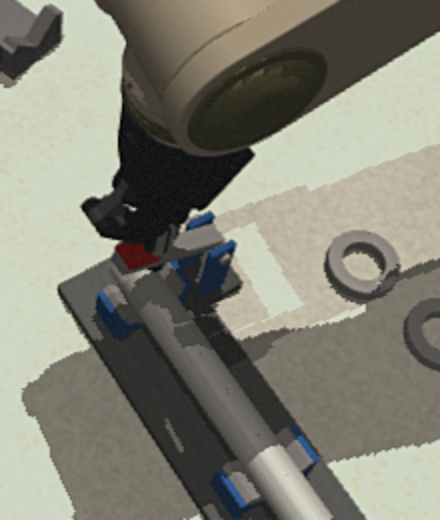

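The arm is nearly down, its red pad at crop (137,255) above the tube. I'll lift slightly, centre over the pad, then press down with force checks.

{"method": "drive_tool", "body": {
  "commands": "0 0 0.2 0 0 0 0;0.13 0.008 0 0 0 0 0;0.13 0.008 0 0 0 0 0;0 0 -0.1 0 0 0 0;0 0 -0.1 0 0 0 0;0 0 -0.05 0 0 0 0;0 0 -0.05 0 0 0 0;0 0 -0.05 0 0 0 0;0 0 -0.05 0 0 0 0;0 0 -0.03 0 0 0 0;0 0 0 0 0 0 0;0 0 0 0 0 0 0"
}}

```text
time_s: 23.45
eef_pos: [589.7, 73.7, 110.3]
ee_rot: [-0.001, 0.686, 0.728, -0.001]
force: [0.2, -0.2, -0.9]
grip_width: -0.0
grip_force: 0.0
```

{"method": "drive_tool", "body": {
  "commands": "0 0 -0.02 0 0 0 0;0 0 -0.02 0 0 0 0;0 0 -0.02 0 0 0 0;0 0 0 0 0 0 0;0 0 0 0 0 0 0"
}}

```text
time_s: 23.87
eef_pos: [590.1, 73.7, 104.6]
ee_rot: [-0.0, 0.686, 0.728, -0.0]
force: [0.2, 0.3, 0.5]
grip_width: 0.0
grip_force: 0.4
```

{"method": "drive_tool", "body": {
  "commands": "0 0 -0.01 0 0 0 0;0 0 -0.01 0 0 0 0;0 0 0 0 0 0 0;0 0 0 0 0 0 0"
}}

```text
time_s: 24.2
eef_pos: [590.2, 73.7, 102.7]
ee_rot: [-0.0, 0.686, 0.728, -0.0]
force: [1.0, -0.4, 1.0]
grip_width: 0.003
grip_force: 0.7
```

{"method": "drive_tool", "body": {
  "commands": "0 0 -0.01 0 0 0 0;0 0 0 0 0 0 0;0 0 0 0 0 0 0"
}}

```text
time_s: 24.45
eef_pos: [590.3, 73.7, 101.9]
ee_rot: [0.0, 0.686, 0.728, 0.0]
force: [0.6, -0.1, 3.5]
grip_width: 0.001
grip_force: 1.4
```

{"method": "drive_tool", "body": {
  "commands": "0 0 -0.006 0 0 0 0;0 0 0 0 0 0 0;0 0 0 0 0 0 0"
}}

```text
time_s: 24.7
eef_pos: [590.4, 73.7, 101.7]
ee_rot: [0.0, 0.686, 0.728, 0.0]
force: [-0.2, 0.8, 6.3]
grip_width: -0.001
grip_force: 3.4
```

{"method": "drive_tool", "body": {
  "commands": "0 0 -0.006 0 0 0 0;0 0 0 0 0 0 0;0 0 0 0 0 0 0;0 0 0 0 0 0 0"
}}

```text
time_s: 25.03
eef_pos: [590.4, 73.7, 101.7]
ee_rot: [0.0, 0.686, 0.728, 0.0]
force: [-2.4, 0.0, 10.7]
grip_width: -0.003
grip_force: 5.3
```

{"method": "drive_tool", "body": {
  "commands": "0 0 0 0 0 0 0;0 0 0 0 0 0 0;0 0 0 0 0 0 0;0 0 0 0 0 0 0;0 0 0 0 0 0 0;0 0 0 0 0 0 0"
}}

```text
time_s: 25.53
eef_pos: [590.4, 73.7, 101.6]
ee_rot: [0.0, 0.686, 0.728, 0.0]
force: [-1.8, 0.8, 10.3]
grip_width: 0.002
grip_force: 5.3
```

{"method": "drive_tool", "body": {
  "commands": "0 0 0.01 0 0 0 0;0 0 0.02 0 0 0 0;0 0 0.1 0 0 0 0;0 0 0.3 0 0 0 0;0 0 0.4 0 0 0 0;0 0 0.4 0 0 0 0;0 0 0.3 0 0 0 0;0 -0.25 0 0 0 0 0;0 -0.35 0 0 0 0 0;0 -0.35 0 0 0 0 0;0 -0.35 0 0 0 0 0;0 -0.35 0 0 0 0 0;0 -0.35 0 0 0 0 0;0 -0.2 0 0 0 0 0;0 0 0 0 0 0 0;0 0 0 0 0 0 0"
}}

```text
time_s: 26.87
eef_pos: [590.0, -146.9, 253.7]
ee_rot: [-0.0, 0.687, 0.727, 0.0]
force: [-0.6, 0.4, -0.1]
grip_width: 0.002
grip_force: 0.0
```

```bash
python3 - <<'E'
from rig import *
import cv2,numpy as np
s=sense();print(s["time_s"],s["eef_pos"],s["force"])
a=capture("scene")["pixels"];b=capture("top")["pixels"]
c=np.hstack([cv2.resize(a[190:420,260:520],None,fx=1.5,fy=1.5),cv2.resize(b[130:360,40:300],None,fx=1.5,fy=1.5)]);cv2.imwrite("pics/c9.png",c)
E
```

```text
26.8667 [ 589.97814761 -146.85931834  253.66221476] [-0.58944319  0.40382083 -0.11623411]
```

View pics/c9.png

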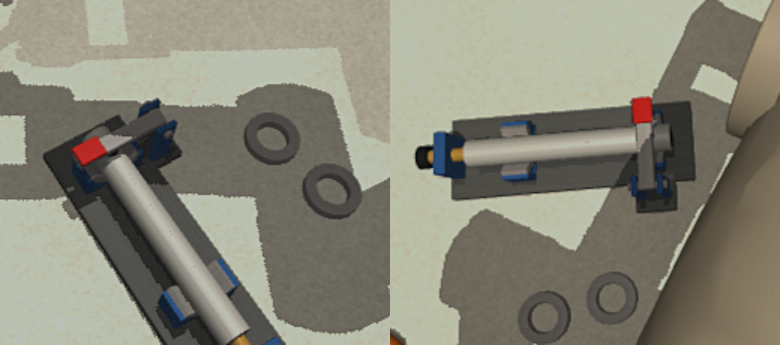

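The clamp arm is level across the tube, its red pad at (642,110) in the right crop. The tube's front end touches the brass screw at (463,154), and the robot is clear.

```bash
python3 -c "from rig import *;print(finish_job())"
```

```text
the job is handed in; nothing more can be done
None
```

The job is handed in: the tube is seated in the Vs and home against the stop screw (9 N push), the clamp is pressed down on it with about 10.5 N, and the robot was clear at about 27 s.

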